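# Pack the spacer kit into the caddy

## Robot

A 7-joint arm with a two-finger parallel gripper is mounted at the origin on a cart in front of the work surface, level with it; the furniture and walls round the work are solid. World frame = base frame: x ahead of the robot, y to its left, z up, the work surface at z = 0. Lengths are in m, angles in rad, forces in N, time in s.
With the tool pointing down it reaches from about 0.375 to 0.925 m from the base axis. Payload 3.1 kg.
Tool frame: the origin (TCP) lies between the finger pads; the fingertips stand 19 mm ahead of it and the grasp point (between the pads) is the TCP; z points along the fingers, y is the direction in which the jaws open and shut (so a half turn about z gives the same grasp; the last joint's range is limited). The gripper opens to 85 mm and grips with 20 to 120 N. Pads are 22 mm wide; open, the fingers measure 114 mm over their backs; the gripper's body (76 mm by 85 mm) begins 54 mm behind the grasp point. The pads swing forward as they close: fully open they stand 13 mm farther back than shut.
Start: joints at [1.11, 0.383, 0.044, 1.598, -0.018, 1.161, -0.05], TCP at [0.231, -0.608, 0.25] pointing down, gripper open.
Joint ranges: [-2.61, 2.61], [-0.41, 2.15], [-1.48, 1.57], [0, 2.5], [-1.57, 4.71], [0.05, 1.97], [-2.85, 2.85]. Speed limits (rad/s): [2.79, 2.79, 3.14, 3.14, 3.14, 3.14, 3.14].

## Interface

Orientations are given as a unit quaternion [x, y, z, w].
In Python, from bench import move_ptp, movel, move_j, move_gripper, pause, inverse_kinematics, read_camera, camera_params, MotionError, sign_off, look_for, tip_of, read_time_s, read_qpos, read_joint_vel, read_effort, read_eef_pos, read_tcp_rot, read_ft_force, read_ft_torque, read_finger_gap gives the robot as it stands. Calls block until the motion is done:
- move_ptp(position, orientation): joint-space move of the TCP to a pose.
- movel(position, orientation=None, speed=0.15): straight line of the TCP; orientation=None keeps the orientation; speed is the mean speed in m/s.
- move_j(angles): joint-space move.
- move_gripper(opening, effort=None): finger opening in m; effort is the grip in N (None keeps the last); returns when the fingers have stopped.
- pause(seconds).
- inverse_kinematics(position, orientation): joint angles nearest the present ones, or None.
- read_camera(name): name is "side" or "top"; returns the picture (480x640x3 uint8, red, green, blue); there is no depth.
- camera_params(name): a dict with "K" (3x3 intrinsics, pixels), "camera_from_world" (4x4, takes a point from world to camera coordinates). Camera axes: x right, y down, z forward; pixel columns grow to the right and rows downward; lengths in m; the calibration is good to about 2 mm. A picture is of the moment at which its call begins. camera_params takes no time and is no camera call.
A pose or a line that the arm cannot do raises MotionError and nothing moves.
- sign_off(): hands the job in, once; it reports no verdict.
Trained networks look in the newest picture that a camera, given by its name, has taken for a name from the list of things; names that differ only in an ending like _2 or _b are one class to them, and where a whole thing is asked for, a point or a joint stands for the part that bears it (a point fixed in the world has none). Each returns a list of dicts, best first, with "confidence" (0 to 1); they miss things now and then, are a little off and sometimes report something else, mostly with a low value. They report only what shows in the picture. A call takes as long as a camera call. They do not tell look-alikes from the thing itself.
- look_for(camera, name): "at" ([column, row] in pixels, amid what is visible of it).
- tip_of(camera, name): "at" ([column, row] in pixels: a listed point, or the origin of a listed thing).
Readings, each from a call of its own:
- read_time_s(): time.
- read_qpos(): joint angles.
- read_joint_vel(): joint speeds.
- read_effort(): joint torques, N m.
- read_eef_pos(): TCP position.
- read_tcp_rot(): TCP orientation.
- read_ft_force(): force on the tool from outside, world axes, zero at the start.
- read_ft_torque(): the same for the moment, N m.
- read_finger_gap(): finger opening in m.
Only numpy, scipy, OpenCV 4.12 (cv2) and the standard library are available. Lean on these libraries where they do the work, as an engineer would, in place of code of your own. Each camera call takes 0.05 s, during which the arm holds its last target.

## Task

Pack the kit into the wooden caddy: thread the two plates whose holes match the caddy's upright pins over those pins, the wide one flat on the deck and the narrow one flat on top of it. Lay the spanner in the long bay and the plain steel pin in the square bay. The plate whose holes sit too close together and the bolt with its nut do not belong: leave them lying where they are.

Things in the scene. Friction and masses are not known exactly. Their poses are not given: they have to be found in the camera images.
- caddy: Fixed wooden caddy 198 (x) x 158 (y) x 22 mm, any yaw. Origin: centre of underside. Solid deck, top z 22: x -99..22, y 0..79 mm, with two upright 8 mm steel pins at x -76 and -6, y 38 (70 apart), 42 mm tall above it, top 8 mm tapered. Long bay, inside: x -94..94, y -74..-5. Square bay, inside: x 22..94, y 0..74. Both open on top, floor z 6, walls 5 mm thick up to z 22.
- wide_plate: Bare steel plate 104 (x) x 50 (y) x 14 mm (z), 0.22 kg, with two 13 mm through holes on its long centre line at x -35 and +35 mm (70 mm apart). Lies flat. Origin: centre of its underside.
- narrow_plate: Bare steel plate 104 (x) x 32 (y) x 12 mm (z), 0.13 kg, with two 13 mm through holes at x -35 and +35 mm (70 mm apart). Lies flat. Origin: centre of its underside.
- odd_plate: Look-alike: same outline as the wide plate (104 x 50 x 14 mm), but its two 13 mm holes are only 46 mm apart, at x -23 and +23 mm, so it cannot go over the pins. Origin: centre of its underside. Stays where it is.
- spanner: Steel combination spanner lying flat, 26 (x) x 159 (y) x 8 mm (z); its shank runs along y and is 15 mm wide and 6 mm thick at the middle. 0.075 kg. Origin: centre of its underside.
- steel_pin: Plain round steel pin, lying, 8 mm thick, 55 mm long along its y. 0.02 kg. Does not roll. Origin: centre of its underside.
- bolt: Look-alike: steel bolt 8 mm thick and about 55 mm long along its y, lying, with a 13 mm hexagon head at one end and a nut near the other. Origin: below its middle, on the bench. Stays where it is.
Mind the look-alikes: they are no part of the job. What is shaped like the narrow_plate but purple is not meant.

How it is judged:
At the end, for the whole second after the job is handed in: Both matching plates flat over both pins, wide on the deck, narrow on it (6 mm sideways, 3 mm in height, 0.15 rad of yaw); spanner lying on the long bay's floor, steel pin on the square bay's; all at rest; odd plate and bolt within 30 mm of where they lay (x of wide_plate in the frame of caddy between -0.047 and -0.035 m and y of wide_plate in the frame of caddy between 0.032 and 0.044 m and z of wide_plate in the frame of caddy between 0.019 and 0.025 m and linear speed of each of wide_plate, narrow_plate, spanner, steel_pin below 0.02 m/s and angular speed of each of wide_plate, narrow_plate, spanner, steel_pin below 0.2 rad/s and angle between the x axis of each of wide_plate, narrow_plate and the x axis of caddy, either way round below 0.15 rad and angle between each of wide_plate, narrow_plate's own z axis and vertical below 0.06 rad and x of narrow_plate in the frame of caddy between -0.047 and -0.035 m and y of narrow_plate in the frame of caddy between 0.032 and 0.044 m and z of narrow_plate in the frame of caddy between 0.033 and 0.039 m and x of spanner in the frame of caddy between -0.022 and 0.022 m and y of spanner in the frame of caddy between -0.074 and -0.005 m and z of spanner in the frame of caddy between 0.002 and 0.018 m and angle between each of spanner, steel_pin's own y axis and vertical above 1.47 rad and x of steel_pin in the frame of caddy between 0.022 and 0.094 m and y of steel_pin in the frame of caddy between 0 and 0.074 m and z of steel_pin in the frame of caddy between 0.002 and 0.018 m and distance of each of odd_plate, bolt from where it was at the start of the episode below 0.03 m); the robot touches nothing.
It fails at once if the odd plate or the bolt is moved by more than 30 mm (distance of any of odd_plate, bolt from where it was at the start of the episode above 0.03 m).
It also fails if it takes over 115 s, if anything falls off the work surface, if the arm or the gripper's body presses on something with over 40 N, if the wrist force passes 120 N, or if a joint passes its speed limit or range.

## Working session

There is one attempt and no reset: what is moved stays moved. The work goes in short steps, each a Python script; the robot and the scene stay as the last script left them, time stands still between calls to the robot, and variables do not carry over. Pictures are saved under pics/ and viewed, and the job is handed in when it is done.

```bash
mkdir -p pics; ls; python3 - <<'E'
from bench import *
import cv2,numpy as np
for c in ["side","top"]:
    im=read_camera(c); cv2.imwrite(f"pics/{c}0.png",im[:,:,::-1])
    p=camera_params(c); print(c,p["K"],np.round(p["camera_from_world"],3))
    for n in ["caddy","wide_plate","narrow_plate","odd_plate","spanner","steel_pin","bolt"]:
        print(n,[(np.round(d["at"],1).tolist(),round(d["confidence"],2)) for d in look_for(c,n)][:4],[(np.round(d["at"],1).tolist(),round(d["confidence"],2)) for d in tip_of(c,n)][:4])
print(read_time_s(),read_eef_pos(),read_tcp_rot(),read_finger_gap())
E
```

```text
pics
side [[544.7992374    0.         326.74357901]
 [  0.         544.7992374  241.9113316 ]
 [  0.           0.           1.        ]] [[-0.915 -0.404 -0.011  0.463]
 [-0.231  0.543 -0.808  0.195]
 [ 0.332 -0.736 -0.59   0.844]
 [ 0.     0.     0.     1.   ]]
caddy [] [([375.3, 196.1], 0.88)]
wide_plate [([190.3, 335.0], 0.55)] [([190.0, 342.6], 0.6)]
narrow_plate [([300.4, 371.6], 0.89), ([400.2, 253.1], 0.69)] [([297.7, 375.7], 0.7), ([405.8, 258.1], 0.57)]
odd_plate [([270.1, 250.9], 0.92), ([228.4, 289.4], 0.68)] [([270.8, 257.9], 0.85)]
spanner [([227.1, 291.1], 0.85)] [([229.4, 287.9], 0.65)]
steel_pin [] [([316.6, 303.7], 0.62)]
bolt [([344.3, 263.7], 0.52), ([267.8, 253.4], 0.49)] [([344.8, 263.9], 0.57)]
top [[580.69520911   0.         321.36793941]
 [  0.         580.69520911 242.38832423]
 [  0.           0.           1.        ]] [[-2.100e-02 -1.000e+00  1.000e-03 -2.700e-02]
 [-9.980e-01  2.100e-02 -6.600e-02  5.230e-01]
 [ 6.600e-02 -3.000e-03 -9.980e-01  1.035e+00]
 [ 0.000e+00  0.000e+00  0.000e+00  1.000e+00]]
caddy [([481.0, 234.4], 0.72)] [([479.2, 235.1], 0.78), ([340.8, 260.1], 0.28)]
wide_plate [([180.6, 175.3], 0.57)] [([179.1, 172.9], 0.71)]
narrow_plate [([377.2, 305.9], 0.91), ([183.6, 282.9], 0.69)] [([376.1, 309.2], 0.92), ([186.7, 281.2], 0.82)]
odd_plate [([316.2, 177.1], 0.56)] [([316.4, 176.8], 0.76)]
spanner [([253.6, 169.8], 0.59)] [([255.5, 174.2], 0.81)]
steel_pin [] [([270.3, 256.2], 0.41)]
bolt [([339.1, 258.7], 0.65)] [([339.0, 261.2], 0.43), ([184.8, 282.5], 0.19)]
1.5 [ 0.2306754  -0.60770655  0.25026625] [ 9.83593354e-01  1.80399869e-01  1.00479138e-05 -6.84039359e-06] 0.08533517933197497
```

View pics/top0.png

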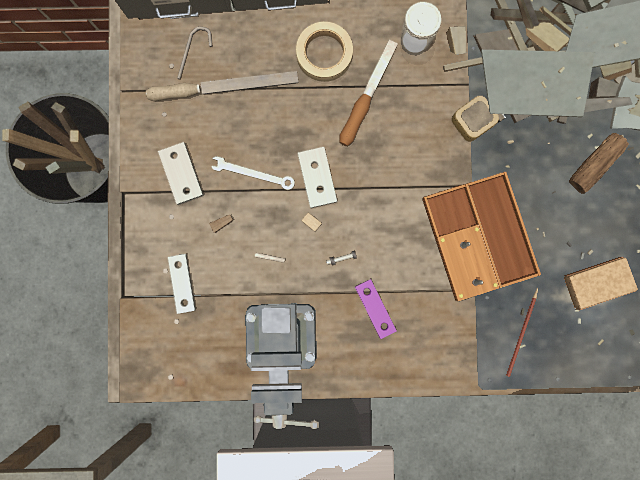

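View pics/side0.png

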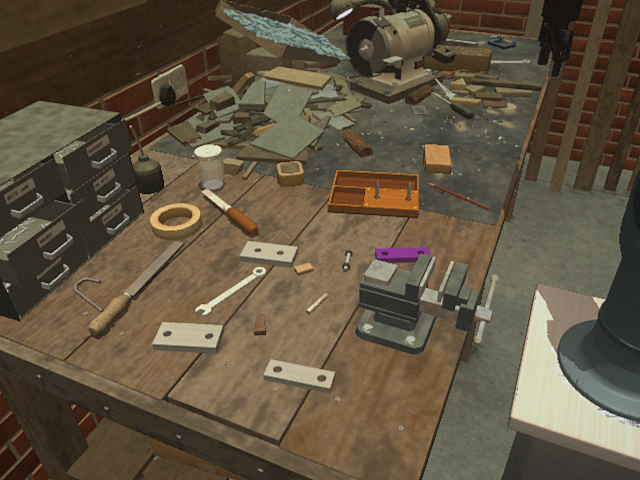

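The scene as I see it in the top image (column, row):
- **Wide-plate lookalikes:** white plates at (180,173), holes about 37 px apart, and (317,177), holes about 25 px apart. At roughly 0.56 px/mm, the left one is the wide plate and the right one is the odd plate.
- **Narrow plate:** white at (180,283). The purple one at (376,309) is not meant.
- **Steel pin:** plain at (270,257). The bolt with its nut is at (342,258).
- **Spanner:** (252,172).
- **Caddy:** (481,235). Its pins are near (465,244) and (478,281).
- **Obstacle:** the vise at (280,340).

Next I'll check these in a close crop and measure.

```bash
cat > h.py <<'E'
from bench import *
import cv2,numpy as np
from scipy.spatial.transform import Rotation as R
def unproj(c,uv,z):
    p=camera_params(c);K=p["K"];T=np.array(p["camera_from_world"])
    Rm=T[:3,:3];o=-Rm.T@T[:3,3]
    d=Rm.T@np.linalg.inv(K)@np.array([uv[0],uv[1],1.0])
    return (o+d*(z-o[2])/d[2])[:2]
def proj(c,P):
    p=camera_params(c);T=np.array(p["camera_from_world"]);q=p["K"]@(T[:3,:3]@np.array(P)+T[:3,3]);return q[:2]/q[2]
def white(im):
    h=cv2.cvtColor(im,cv2.COLOR_RGB2HSV); return ((h[:,:,1]<75)&(h[:,:,2]>150)).astype(np.uint8)
def quat(yaw): # tool down, jaw axis (tool y) direction at angle yaw
    # tool y = (cos,sin,0), z=(0,0,-1), x = y x z
    y=np.array([np.cos(yaw),np.sin(yaw),0]);z=np.array([0,0,-1.]);x=np.cross(y,z)
    return R.from_matrix(np.c_[x,y,z]).as_quat()
E
python3 - <<'E'
from h import *
im=cv2.imread("pics/top0.png")[:,:,::-1].copy()
m=white(im)
n,l,st,ce=cv2.connectedComponentsWithStats(m)
for nm,uv,z in [("wide",(180,173),.014),("odd",(317,177),.014),("narrow",(180,283),.012),("spanner",(245,170),.006),("pin",(270,257),.005)]:
    best=min(range(1,n),key=lambda i:np.hypot(*(ce[i]-uv))if st[i,4]>20 else 1e9)
    mm=(l==best).astype(np.uint8)
    cs,hi=cv2.findContours(mm,cv2.RETR_CCOMP,cv2.CHAIN_APPROX_NONE)
    big=max(range(len(cs)),key=lambda i:len(cs[i]))
    pts=np.array([unproj("top",p[0],z) for p in cs[big]])
    r=cv2.minAreaRect((pts*1000).astype(np.float32))
    print(nm,st[best],"rect",np.round(r[0],1),np.round(r[1],1),round(r[2],1),end=' ')
    hs=[]
    for i,c in enumerate(cs):
        if hi[0][i][3]>=0 and len(c)>6:
            M=c[:,0].mean(0); hs.append(unproj("top",M,z)*1000)
    print("holes",np.round(hs,1).tolist())
a=cv2.resize(im[130:320,140:360],None,fx=3.5,fy=3.0,interpolation=cv2.INTER_CUBIC)
a=cv2.resize(im[130:320,150:365],None,fx=3.1,fy=3.1,interpolation=cv2.INTER_CUBIC)
cv2.imwrite("pics/crop1.png",a[:,:,::-1])
b=cv2.resize(im[165:310,415:550],None,fx=4,fy=4,interpolation=cv2.INTER_CUBIC)
cv2.imwrite("pics/crop2.png",b[:,:,::-1])
s=cv2.imread("pics/side0.png")[155:230,315:435]
cv2.imwrite("pics/crop3.png",cv2.resize(s,None,fx=6,fy=6,interpolation=cv2.INTER_CUBIC))
E
```

```text
wide [117 223   4   8  23] rect [558.9 330.6] [12.9  5.5] 0.1 holes []
odd [335 176   5   9  24] rect [636.1 -68.2] [14.1  7. ] 6.8 holes []
narrow [158 298  14   7  43] rect [422.5 247.7] [ 8. 25.] 17.3 holes []Traceback (most recent call last):
  File "<stdin>", line 10, in <module>
  File "h.py", line 5, in unproj
    p=camera_params(c);K=p["K"];T=np.array(p["camera_from_world"])
ValueError: time passes only in moves, steps and waits
```

```bash
python3 - <<'E'
s=open('h.py').read()
s=s.replace("def unproj","import functools\ncamera_params=functools.lru_cache(None)(camera_params)\ndef unproj",1)
open('h.py','w').write(s)
import cv2,numpy as np
im=cv2.imread("pics/top0.png")
h=cv2.cvtColor(im,cv2.COLOR_BGR2HSV)
for n,(u,v) in dict(w=(180,173),o=(317,177),n=(180,283),n2=(184,295),pin=(270,257),sp=(260,175),wood=(200,240),wood2=(290,240)).items(): print(n,im[v,u],h[v,u])
a=cv2.resize(im[130:320,150:365],None,fx=3.1,fy=3.1,interpolation=cv2.INTER_CUBIC)
cv2.imwrite("pics/crop1.png",a)
cv2.imwrite("pics/crop2.png",cv2.resize(im[165:310,415:550],None,fx=4,fy=4,interpolation=cv2.INTER_CUBIC))
s=cv2.imread("pics/side0.png")[155:230,315:435]
cv2.imwrite("pics/crop3.png",cv2.resize(s,None,fx=6,fy=6,interpolation=cv2.INTER_CUBIC))
E
```

```text
w [207 221 225] [ 23  20 225]
o [216 230 225] [ 41  16 230]
n [223 231 226] [ 49   9 231]
n2 [227 231 226] [ 66   6 231]
pin [218 236 234] [ 33  19 236]
sp [221 231 226] [ 45  11 231]
wood [123 148 164] [ 18  64 164]
wood2 [138 161 177] [ 18  56 177]
```

View pics/crop1.png

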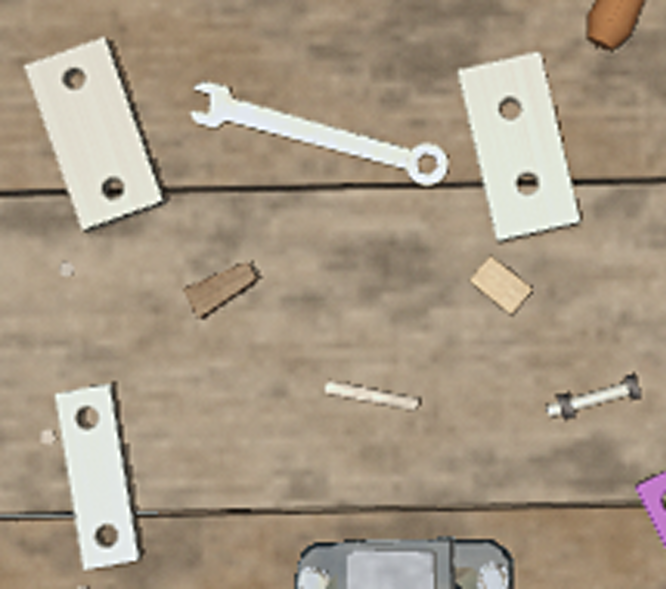

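View pics/crop2.png

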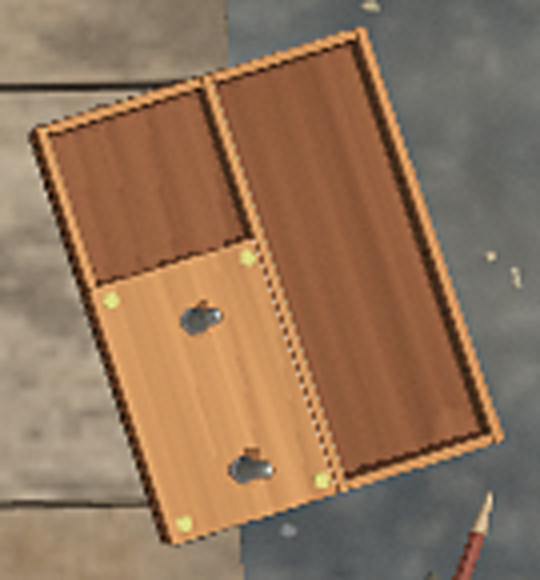

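View pics/crop3.png

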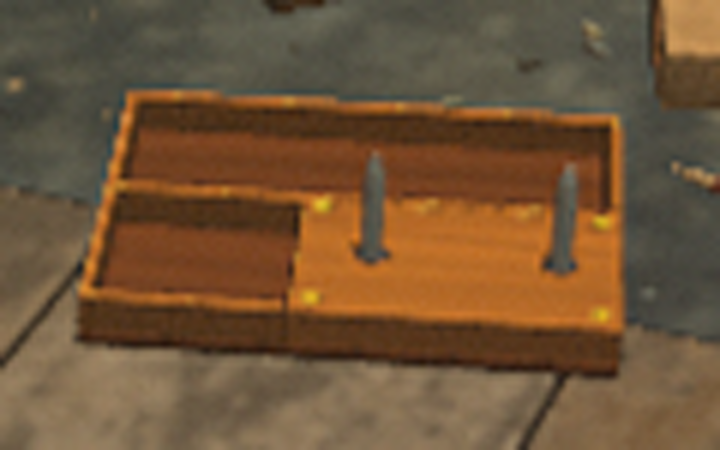

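```bash
cat > meas.py <<'E'
from h import *
def comps(im):
    h=cv2.cvtColor(im,cv2.COLOR_RGB2HSV); m=((h[:,:,1]<45)&(h[:,:,2]>195)).astype(np.uint8)
    return cv2.connectedComponentsWithStats(m,connectivity=4)
def rect(im,uv,z,cam="top"):
    n,l,st,ce=comps(im)
    ok=[i for i in range(1,n) if st[i,4]>30]
    b=min(ok,key=lambda i:np.hypot(*(ce[i]-uv)))
    mm=(l==b).astype(np.uint8)
    big=cv2.resize(mm,None,fx=8,fy=8,interpolation=cv2.INTER_NEAREST)
    cs,hi=cv2.findContours(big,cv2.RETR_CCOMP,cv2.CHAIN_APPROX_NONE)
    f=lambda p:unproj(cam,((p[0]+.5)/8-.5,(p[1]+.5)/8-.5),z)*1000
    k=max(range(len(cs)),key=lambda i:len(cs[i]))
    r=cv2.minAreaRect(np.array([f(p[0]) for p in cs[k]],np.float32))
    hs=[f(c[:,0].mean(0)) for i,c in enumerate(cs) if hi[0][i][3]>=0 and len(c)>40]
    return st[b],r,hs
E
python3 - <<'E'
from meas import *
from scipy.optimize import least_squares
for cam in ["top","side"]:
  im=cv2.imread(f"pics/{cam}0.png")[:,:,::-1].copy()
  L=[("wide",(180,173),(188,337),.014),("odd",(317,177),(269,254),.014),("narrow",(180,283),(300,375),.012),("spanner",(252,172),(230,291),.007),("pin",(270,257),(317,303),.006)]
  for nm,uv,us,z in L:
    st,r,hs=rect(im,uv if cam=="top" else us,z,cam)
    print(cam,nm,st,"rect",np.round(r[0],1),np.round(r[1],1),round(r[2],1),"holes",np.round(hs,1).tolist())
def cv(x,y,s,ox,oy): return ((x+.5)/s-.5+ox,(y+.5)/s-.5+oy)
top=[((37,130),(99,79,22)),((363,30),(99,-79,22)),((503,437),(-99,-79,22)),((168,543),(-99,79,22)),((258,240),(22,-2,22)),((97,285),(22,79,22))]
side=[((375,153),(-6,38,64)),((571,165),(-76,38,64)),((370,257),(-6,38,22)),((560,267),(-76,38,22)),((80,297),(99,79,22)),((622,330),(-99,79,22)),((128,93),(99,-79,22)),((622,117),(-99,-79,22))]
def res(p,which):
    c,s=np.cos(p[2]),np.sin(p[2]); o=[]
    for cam,L,a in (("top",top,(4,415,165)),("side",side,(6,315,155))):
        if cam not in which: continue
        for px,q in L:
            q=np.array(q)/1000; P=[p[0]+c*q[0]-s*q[1],p[1]+s*q[0]+c*q[1],q[2]]
            o+=list(proj(cam,P)-np.array(cv(*px,*a)))
    return np.array(o)
for w in (["top"],["side"],["top","side"]):
    f=least_squares(res,[.53,-.3,0.3],args=(w,)); print(w,np.round(f.x,4),np.round(f.fun,1).tolist())
E
```

```text
top wide [ 158  142   44   62 1437] rect [656.1 219.5] [105.9  52. ] 18.9 holes [[622.7, 207.5], [688.9, 230.2]]
top odd [ 298  147   39   60 1435] rect [643.6 -31.8] [105.7  51.8] 11.9 holes [[621.0, -36.6], [665.6, -27.8]]
top narrow [168 254  26  60 908] rect [453.6 218.9] [105.8  33.5] 9.1 holes [[418.8, 213.3], [487.8, 224.1]]
top spanner [212 157  83  33 608] rect [653.8  86.2] [158.2  26.5] 73.6 holes [[635.0, 22.3]]
top pin [255 253  30   9  98] rect [497.7  57.5] [56.1  8. ] 77.5 holes []
side wide [196 305  15   9  55] rect [669.4 158.8] [17.5 27.4] 84.5 holes []
side odd [256 267   9   8  35] rect [631.   27.5] [16.8 24.6] 29.1 holes []
side narrow [230 279  18  14  68] rect [647.4  78.4] [44.7 13.5] 72.9 holes []
side spanner [230 279  18  14  68] rect [651.   73.6] [45.  13.7] 72.9 holes []
side pin [256 267   9   8  35] rect [636.5  19.1] [17.  24.9] 29.1 holes []
['top'] [ 0.5282 -0.3282  0.279 ] [-0.3, -0.8, 0.9, -1.2, 0.6, 1.2, 0.8, 0.8, 0.2, -1.0, -2.2, 0.9]
['side'] [ 0.5305 -0.3282  0.2872] [0.2, 0.6, -0.2, 0.4, 0.2, -0.3, 0.1, -0.1, -0.4, -0.0, 0.3, -0.0, -0.1, -0.5, -0.1, -0.2]
['top', 'side'] [ 0.5292 -0.3281  0.2809] [-0.4, -1.2, 0.7, -1.8, 0.6, 0.5, 0.9, 0.3, 0.1, -1.5, -2.3, 0.5, 0.6, 0.8, 0.2, 0.6, 0.6, -0.1, 0.5, 0.1, -0.1, -0.0, 0.7, 0.3, 0.6, -0.5, 0.7, 0.1]
```

```bash
cat >> h.py <<'E'
CX,CY,CYAW=0.5292,-0.3282,0.2840
def cad(x,y):
    c,s=np.cos(CYAW),np.sin(CYAW); return np.array([CX+c*x-s*y,CY+s*x+c*y])
def best_yaw(xy,z,yaw):
    q0=np.array(read_qpos()); o=[]
    for k in (0,np.pi):
        j=inverse_kinematics([*xy,z],quat(yaw+k))
        if j is not None: o.append((abs(np.array(j)-q0).max(),yaw+k))
    return min(o)[1]
def pick(xy,yaw,z,opn,eff=60,zup=0.2):
    yaw=best_yaw(xy,zup,yaw); q=quat(yaw)
    move_gripper(opn,eff)
    move_ptp([*xy,max(.1,z+.06)],q)
    movel([*xy,z],q,speed=.12)
    move_gripper(0.0,eff); g=read_finger_gap()
    movel([*xy,zup],q,speed=.25)
    print("picked gap",g,read_finger_gap(),"F",np.round(read_ft_force(),1),"t",read_time_s(),"yaw",yaw)
    return yaw
def snap(name):
    for c in ("top","side"): cv2.imwrite(f"pics/{c}_{name}.png",read_camera(c)[:,:,::-1])
E
python3 - <<'E'
from h import *
move_ptp([.60,-.1,.25],quat(best_yaw([.6,-.1],.25,np.radians(-16.4)))) 
y=pick([.6538,.0862],np.radians(-16.4),.0205,.035)
snap("sp1")
E
```

```text
picked gap 0.009626068048896002 0.009876752771624347 F [-0.9 -0.9 -0.5] t 7.275 yaw -0.28623399732707
```

```bash
python3 - <<'E'
import cv2
a=cv2.imread("pics/top_sp1.png")[120:330,140:420];b=cv2.imread("pics/side_sp1.png")[120:360,140:460]
cv2.imwrite("pics/c_sp1.png",cv2.vconcat([cv2.resize(a,(400,300)),cv2.resize(b,(400,300))]))
E
```

```text
(no output)
```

View pics/c_sp1.png

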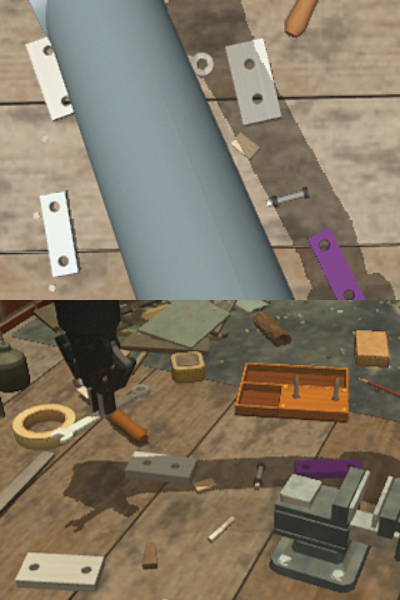

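The spanner is in the jaws: the side view (lower half) shows it horizontal at about (95,415) in the composite. Next I'll place it in the long bay.

```bash
cat >> h.py <<'E'
def place(xy,yaw,z,opn,yaw_from=None,zup=.2,chk=True):
    yaw=best_yaw(xy,zup,yaw); q=quat(yaw)
    move_ptp([*xy,zup],q)
    movel([*xy,z],q,speed=.12)
    print("down",np.round(read_eef_pos(),4),"F",np.round(read_ft_force(),1))
    move_gripper(opn)
    movel([*xy,zup],q,speed=.25)
    print("placed",np.round(xy,4),"t",read_time_s())
    return yaw
E
python3 - <<'E'
from h import *
place(cad(0,-39.5e-3),CYAW+np.pi/2,.028,.028)
move_ptp([.5,.0,.3],read_tcp_rot())
snap("sp2")
a=cv2.imread("pics/top_sp2.png")[130:330,380:580]
b=cv2.imread("pics/side_sp2.png")[140:260,290:450]
cv2.imwrite("pics/c_sp2.png",cv2.hconcat([cv2.resize(a,(400,400)),cv2.resize(b,(400,400))]))
E
```

```text
down [ 0.5411 -0.3666  0.0291] F [ 0.9 -0.1 -0.4]
placed [ 0.5403 -0.3661] t 11.825
```

View pics/c_sp2.png

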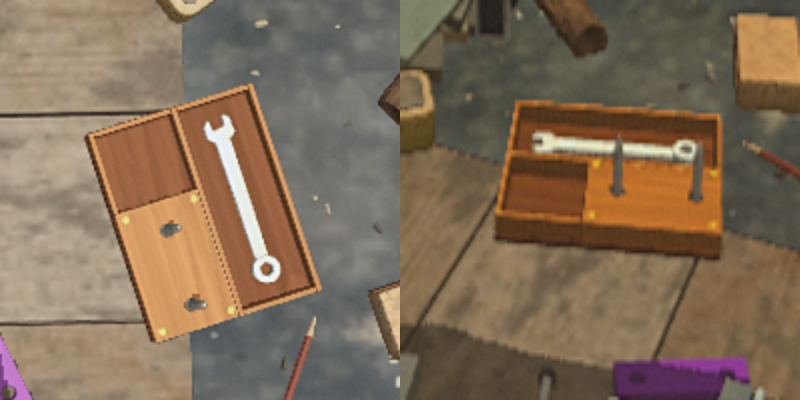

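```bash
python3 - <<'E'
from meas import *
im=cv2.imread("pics/top_sp2.png")[:,:,::-1].copy()
st,r,hs=rect(im,(500,230),.006+.007); print(st,np.round(r[0],1),np.round(r[1],1),r[2],"cad",np.round(1000*cad(0,-.0395),1))
def draw(cam,box,s,CX,CY,CYAW):
    im=cv2.imread(f"pics/{cam}_sp2.png"); u0,v0,u1,v1=box
    a=cv2.resize(im[v0:v1,u0:u1],None,fx=s,fy=s,interpolation=cv2.INTER_CUBIC)
    c,sn=np.cos(CYAW),np.sin(CYAW)
    def W(x,y,z): 
        p=proj(cam,[CX+(c*x-sn*y)/1e3,CY+(sn*x+c*y)/1e3,z/1e3]); return tuple(int(round(v)) for v in ((p[0]+.5-u0)*s-.5,(p[1]+.5-v0)*s-.5))
    o=[(99,79),(99,-79),(-99,-79),(-99,79)]
    for i in range(4): cv2.line(a,W(*o[i],22),W(*o[(i+1)%4],22),(0,255,0),1)
    for x in(-6,-76):
        for z,R in((22,4),(56,4),(64,1.5)):
            pts=np.array([W(x+R*np.cos(t),38+R*np.sin(t),z) for t in np.linspace(0,6.28,24)]); cv2.polylines(a,[pts],True,(255,255,0),1)
    return a
a=draw("top",(420,165,545,305),4,.5292,-.3282,.284)
b=draw("side",(325,160,430,225),4,.5292,-.3282,.284)
b=cv2.copyMakeBorder(b[:, :],0,a.shape[0]-b.shape[0],0,0,cv2.BORDER_CONSTANT)
k=cv2.hconcat([a,b]);k=k[:,:];print(k.shape);k=cv2.resize(k,None,fx=.85,fy=.85);cv2.imwrite("pics/ov.png",k)
E
```

```text
[482 188  38  83 646] [ 539.1 -365.8] [157.8  27.1] 16.17200469970703 cad [ 540.3 -366.1]
(560, 920, 3)
```

View pics/ov.png

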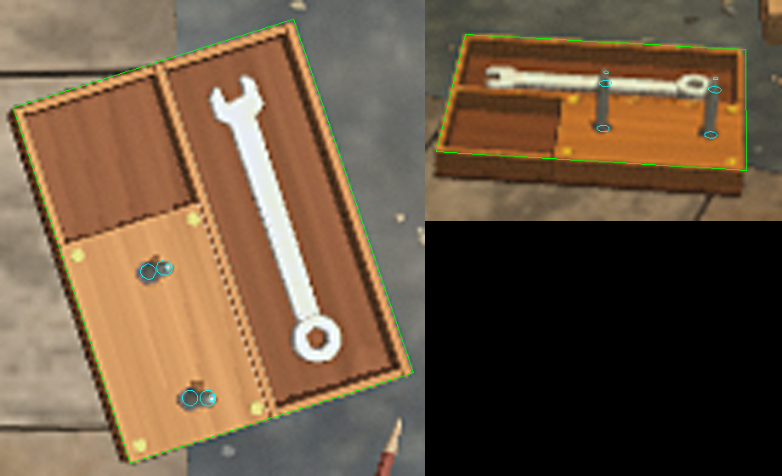

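```bash
python3 - <<'E'
from h import *
y=pick([.6558,.2190],np.radians(18.9)+np.pi/2,.0195,.066,80)
xy=cad(-.041,.038); yaw=best_yaw(xy,.2,CYAW+np.pi/2); q=quat(yaw)
move_ptp([*xy,.2],q)
movel([*xy,.095],q,speed=.15); pause(.4)   # plate bottom ~ .0755
print(read_eef_pos(),xy,read_ft_force(),read_finger_gap(),read_time_s())
snap("w1")
a=cv2.imread("pics/top_w1.png")[150:310,400:560]
b=cv2.imread("pics/side_w1.png")[100:260,290:450]
cv2.imwrite("pics/c_w1.png",cv2.hconcat([cv2.resize(a,(400,400)),cv2.resize(b,(400,400),interpolation=cv2.INTER_CUBIC)]))
E
```

```text
picked gap 0.047458754016413654 0.047424009609230454 F [-1.2  0.6 -2.9] t 17.0583 yaw 5.042256209011618
[ 0.47938362 -0.30342231  0.09549469] [ 0.47919485 -0.3032103 ] [ 0.02148149  0.09263241 -1.35047004] 0.047813392824649435 20.3
```

View pics/c_w1.png

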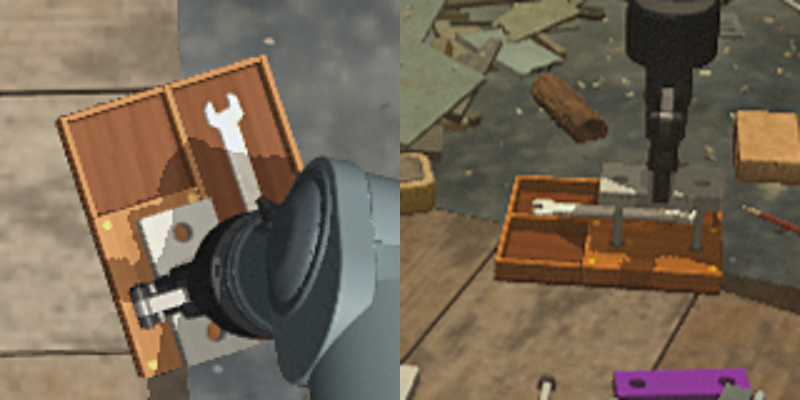

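```bash
python3 - <<'E'
from h import *
im=cv2.imread("pics/top_w1.png")
cv2.imwrite("pics/t.png",cv2.resize(im[225:300,450:505],None,fx=8,fy=8,interpolation=cv2.INTER_CUBIC))
s=cv2.imread("pics/side_w1.png")
cv2.imwrite("pics/s.png",cv2.resize(s[155:225,355:435],None,fx=8,fy=8,interpolation=cv2.INTER_CUBIC))
for x in(-.006,-.076):
    P=cad(x,.038); print(P,"top pred hole z.090",(proj("top",[*P,.090])-[450,225]+.5)*8,"side",(proj("side",[*P,.090])-[355,155]+.5)*8)
E
```

```text
[ 0.51279284 -0.29340338] top pred hole z.090 [187.80364926 139.27225781] side [190.41509345 126.51457245]
[ 0.44559687 -0.31301721] top pred hole z.090 [293.33474954 456.68266064] side [451.8457139  140.70164299]
```

View pics/t.png

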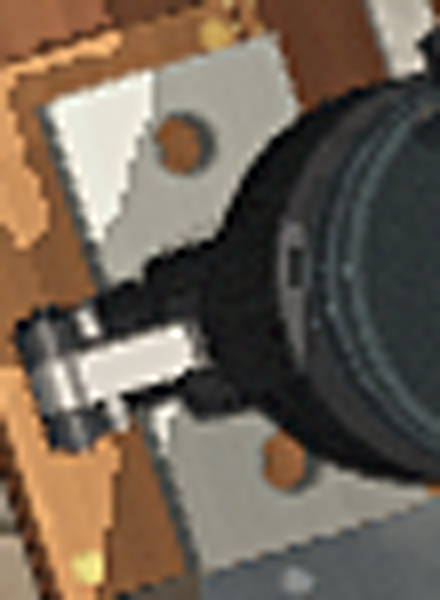

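View pics/s.png

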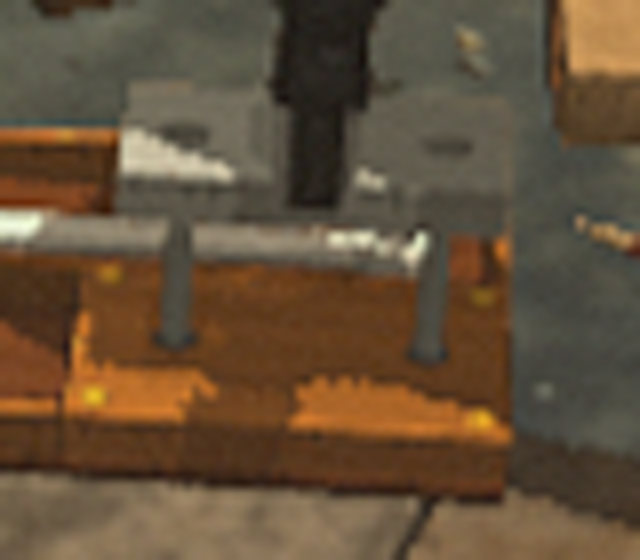

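```bash
cat >> h.py <<'E'
def lower(xy,q,z0,z1,step=.006,fmax=10):
    z=z0
    f0=np.array(read_ft_force())
    while z>z1+1e-6:
        z=max(z1,z-step); movel([*xy,z],q,speed=.08)
        f=np.array(read_ft_force())-f0
        print(round(z,4),np.round(f,1),np.round(read_eef_pos(),4))
        if np.linalg.norm(f)>fmax: print("STOP"); return False
    return True
E
python3 - <<'E'
from h import *
xy=cad(-.041,.038)
lower(xy,read_tcp_rot(),.095,.043)
print(read_time_s(),read_finger_gap())
E
```

```text
0.089 [-0.  -0.9 -0.9] [ 0.4785 -0.3029  0.0882]
0.083 [ 0.6 -1.3 -0.3] [ 0.4787 -0.3029  0.0823]
0.077 [ 0.8 -0.9 -0.2] [ 0.4787 -0.303   0.0764]
0.071 [-0.2 -1.6 -0.6] [ 0.4787 -0.303   0.0704]
0.065 [ 0.4 -1.1 -0.1] [ 0.4787 -0.303   0.0645]
0.059 [-0.3 -1.6 -0.3] [ 0.4787 -0.303   0.0585]
0.053 [ 0.8 -1.5 -0.5] [ 0.4787 -0.303   0.0524]
0.047 [ 0.4 -1.1 -1.7] [ 0.4787 -0.303   0.0465]
0.043 [ 1.7 -0.8  1. ] [ 0.4801 -0.3037  0.0435]
22.65 0.047494589673156916
```

```bash
python3 - <<'E'
from h import *
xy=cad(-.041,.038)
move_gripper(.062); movel([*xy,.2],speed=.25)
move_ptp([.5,.0,.3],read_tcp_rot())
snap("w2"); print(read_time_s())
a=cv2.imread("pics/top_w2.png")[165:305,420:545]
b=cv2.imread("pics/side_w2.png")[140:240,310:440]
cv2.imwrite("pics/c_w2.png",cv2.hconcat([cv2.resize(a,(400,448)),cv2.resize(b,(400,448),interpolation=cv2.INTER_CUBIC)]))
E
```

```text
25.0333
```

View pics/c_w2.png

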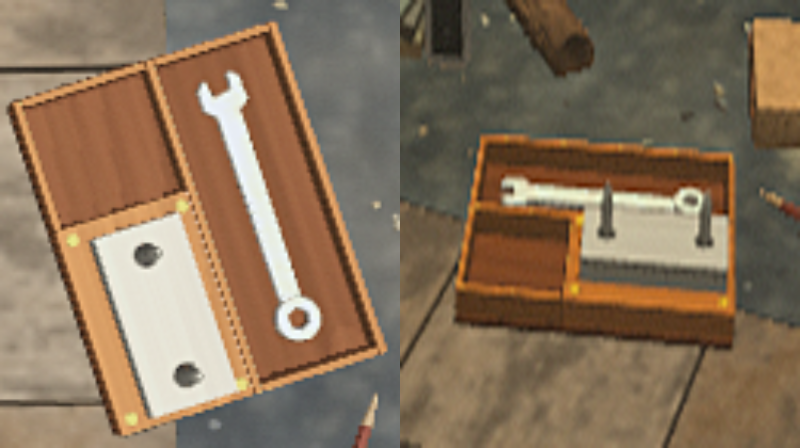

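The wide plate is flat on the deck over both pins (hole centres about (147,253) and (187,374) in the crop). Next is the narrow plate.

```bash
python3 - <<'E'
from h import *
y=pick([.4533,.2187],np.radians(9.0)+np.pi/2,.0205,.048,80)
xy=cad(-.041,.038); yaw=best_yaw(xy,.2,CYAW+np.pi/2); q=quat(yaw)
move_ptp([*xy,.2],q)
movel([*xy,.1],q,speed=.15); pause(.3)
print(np.round(read_eef_pos(),4),read_finger_gap())
snap("n1")
ok=lower(xy,q,.1,.058,.006,8)
print(read_time_s(),read_finger_gap())
if ok:
    move_gripper(.045); movel([*xy,.2],speed=.25)
    move_ptp([.5,.0,.3],read_tcp_rot())
snap("n2"); print(read_time_s())
a=cv2.imread("pics/top_n2.png")[165:305,420:545]
b=cv2.imread("pics/side_n2.png")[140:240,310:440]
cv2.imwrite("pics/c_n2.png",cv2.hconcat([cv2.resize(a,(400,448)),cv2.resize(b,(400,448),interpolation=cv2.INTER_CUBIC)]))
E
```

```text
picked gap 0.029173646525266904 0.02938751957888814 F [-0.   0.  -2.4] t 28.45 yaw 4.869468613064179
[ 0.4797 -0.3036  0.1009] 0.029886570815500644
0.094 [ 0.1  0.  -0.7] [ 0.4785 -0.303   0.0933]
0.088 [-0.7  0.3 -0.5] [ 0.4786 -0.303   0.0873]
0.082 [-0.5  1.3  0.4] [ 0.4787 -0.303   0.0814]
0.076 [ 0.4  0.3 -0.7] [ 0.4787 -0.303   0.0754]
0.07 [ 0.4 -0.1 -0.5] [ 0.4787 -0.303   0.0694]
0.064 [-0.3 -0.3 -1. ] [ 0.4787 -0.303   0.0635]
0.058 [ 0.6 -0.6  0.5] [ 0.4794 -0.3032  0.0579]
33.3083 0.029442817648479846
35.6417
```

View pics/c_n2.png

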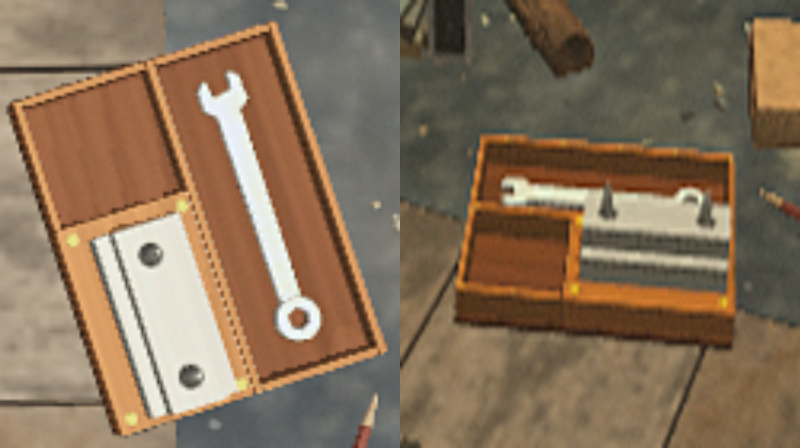

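The narrow plate is flat on the wide one, with pin tips showing through both holes (about (150,254) and (191,376) in the crop). Next is the steel pin at top pixel (270,257).

```bash
python3 - <<'E'
from h import *
y=pick([.4977,.0575],np.radians(-12.5),.0205,.03,40)
if read_finger_gap()>.002:
    place(cad(.058,.037),CYAW,.0285,.022)
    move_ptp([.5,.0,.3],read_tcp_rot())
snap("p2"); print(read_time_s())
a=cv2.imread("pics/top_p2.png")[165:305,420:545]
b=cv2.imread("pics/side_p2.png")[140:240,310:440]
cv2.imwrite("pics/c_p2.png",cv2.hconcat([cv2.resize(a,(400,448)),cv2.resize(b,(400,448),interpolation=cv2.INTER_CUBIC)]))
E
```

```text
picked gap 0.006332389978679655 0.0063977075794657496 F [ 0.2 -0.  -0.3] t 38.7833 yaw -0.2181661564992912
down [ 0.5753 -0.2766  0.0295] F [ 0.2 -0.5 -0.1]
placed [ 0.5745 -0.2764] t 42.7917
44.05
```

View pics/c_p2.png

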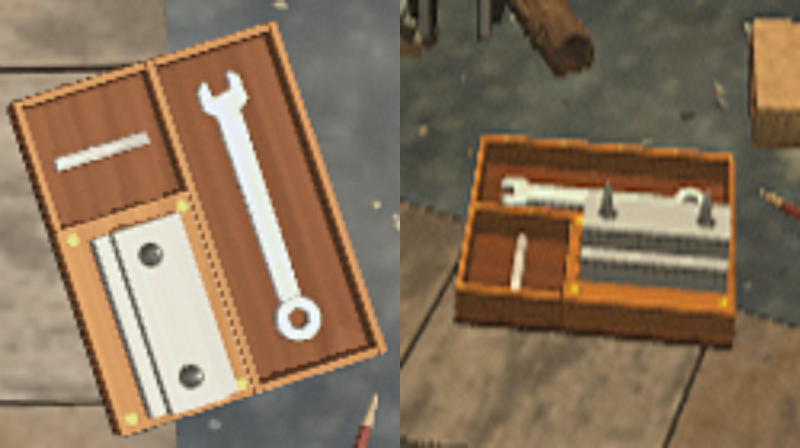

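View pics/top_p2.png

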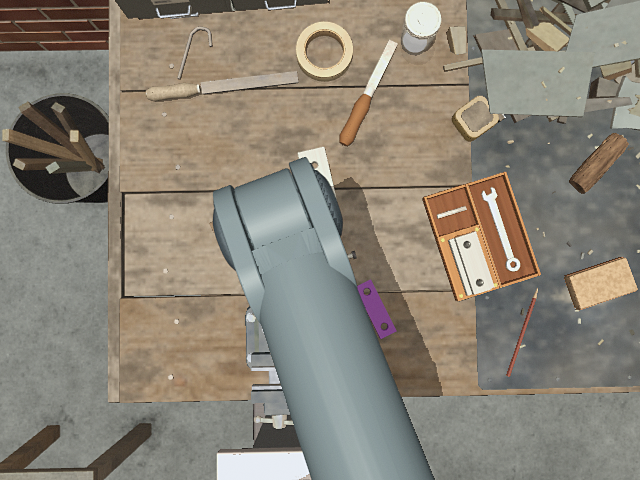

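```bash
python3 - <<'E'
from meas import *
move_ptp([.45,-.1+.4,.3],read_tcp_rot()); pause(.3)
snap("f")
im=cv2.imread("pics/top_f.png")[:,:,::-1].copy()
def tocad(p):
    d=np.array(p)/1e3-[CX,CY];c,s=np.cos(CYAW),np.sin(CYAW);return np.round(1e3*np.array([c*d[0]+s*d[1],-s*d[0]+c*d[1]]),1)
for nm,uv,z in [("narrow",(475,263),.048),("odd",(317,177),.014),("spanner",(500,230),.013),("pin",(452,213),.012)]:
    st,r,hs=rect(im,uv,z); print(nm,np.round(r[0],1),np.round(r[1],1),round(r[2],1),"cad",tocad(r[0]),[tocad(h) for h in hs])
print([d for d in look_for("top","bolt")][:1],read_time_s(),np.round(read_ft_force(),1))
E
```

```text
narrow [ 479.4 -306. ] [106.1  39.3] 16.4 cad [-41.6  35.2] [array([-77.4,  38.5]), array([-7.4, 38.8])]
odd [643.8 -31.9] [106.2  52.7] 11.3 cad [193.  252.4] [array([169.8, 254.1]), array([215.2, 250. ])]
spanner [ 539.1 -365.8] [157.8  27.1] 16.2 cad [ -1.1 -38.8] [array([-67. , -39.6])]
pin [ 573.7 -277. ] [ 8.6 55.5] 16.5 cad [57.  36.7] []
[{'at': [333.4, 259.0], 'confidence': 0.57}] 45.6667 [ 0.3  0.5 -0.1]
```

View pics/top_f.png

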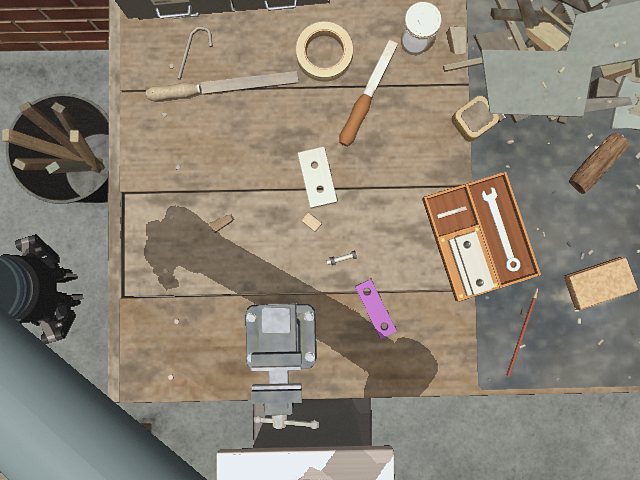

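All four parts are in place. The odd plate at (317,177), the bolt at (341,258) and the purple plate are where they started, and the arm is clear.

```bash
python3 -c "
from bench import *
sign_off()"
```

```text
the job is handed in; nothing more can be done
```

I packed the kit into the caddy and handed the job in at about 46 s of the 115 s allowed. `sign_off()` reports no verdict, so the result rests on my own checks.

**Last checks, from the final pictures (caddy frame):**
- **Plates:** the wide plate sits flat on the deck over both pins. The narrow plate lies flat on top, with its holes at about (-77, 38.5) and (-7, 39) mm. That is within about 1.5 mm of the pins and well inside the 6 mm allowance.
- **Spanner:** it lies in the long bay at about (-1, -39) mm.
- **Steel pin:** it lies in the square bay at about (57, 37) mm.
- **Left alone:** the odd plate measures within 0.3 mm of where it lay. The bolt looks unmoved in the picture. The arm is clear of everything.

**Where checks disagreed:**
- **Cameras:** the two put the caddy about 2 mm apart in x, so I used a value in between.
- **Bolt:** the network's bolt pixel shifted about 6 px between looks, roughly 10 mm, but its confidence was only 0.57.
- **Narrow plate outline:** it measured 39 mm wide instead of 32, because it merged with the wide plate below. I relied on its holes instead.
- **Wide plate:** I checked its final seating only by eye in the two views, not by a separate measurement.

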